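# Square a die board into its jig with pushes

## Robot

A 6-joint arm with a two-finger parallel gripper is mounted at the origin on the work surface. World frame = base frame: x ahead of the robot, y to its left, z up, the work surface at z = 0. Lengths are in mm, angles in rad, forces in N, time in s.
With the tool pointing down it reaches from about 375 to 975 mm from the base axis. Payload 3.8 kg.
Tool frame: the origin (TCP) lies midway between the tips of the shut fingers; the grasp point (between the pads) lies 19 mm behind it; z points along the fingers, y is the direction in which the jaws open and shut (so a half turn about z gives the same grasp; the last joint's range is limited). The gripper opens to 88 mm and grips with 3 to 60 N. Pads are 18 mm wide; open, the fingers measure 123 mm over their backs; the gripper's body (75 mm by 187 mm) begins 45 mm behind the grasp point.
Start: joints at [-1.155, 0.264, 1.604, -0, 1.274, -0.037], TCP at [295.296, -606.974, 212.806] pointing down, gripper open.
Joint ranges: [-2.63, 2.63], [-0.94, 2.18], [0.31, 2.57], [-1.31, 4.45], [0, 2.66], [-2.55, 2.55]. Speed limits (rad/s): [2.57, 2.57, 3.14, 3.14, 3.14, 3.14].

## Interface

Orientations are given as [roll, pitch, yaw] about the fixed x, y, z axes, in that order (R = Rz(yaw) Ry(pitch) Rx(roll)).
In Python, from station import sensors, eyes, env gives the robot as it stands. The module is installed in compiled form; this text tells all that it offers.
- The arm moves only by the tool step_arm, never from a script. Its argument "rows" is a list of rows, each a list of 6 numbers: the shift along the world's x, y, z in m, then the turn, a rotation vector about the world's x, y, z in units of 5 degrees (1.0 is 5 degrees). In form: [[tx, ty, tz, rx, ry, rz], ...]. A call has 1 to 8 rows; each row is the pose to reach, as a shift and turn from the pose commanded when the call began; what a row does not reach only later rows make up. A row lasts 1/8 s, in which the tool goes at most 62.5 mm and 10.7 degrees, less where a joint would pass 70% of its speed; a pose out of reach is approached as far as the arm can. A call with a gripper value outside its range is refused whole. "claw" is the closure, from 0 (fully open) to 1 (shut), set as the call begins (left out, the last holds). The fingers move at their own pace and stop on an object; "squeeze" is the grip in N (left out, the last holds). Time passes only in rows, so rows that repeat a pose let the fingers close. It gives the time, the measured TCP pose, the force and the opening at its end, in the units of the state.
- sensors.read_state(): the state, without advancing time (a new reading comes with each control period).
- eyes.read_camera(name): name is "scene" or "top" or "wrist"; returns a dict with "image" (384x512x3 uint8, red, green, blue), "camera_matrix" (3x3 intrinsics, pixels), "T" (4x4, takes a point from camera to world coordinates). Camera axes: x right, y down, z forward; pixel columns grow to the right and rows downward; lengths in mm; the calibration is good to about 2 mm. A picture is of the moment at which its call begins. There is no depth.
- env.sign_off(): hands the job in, once; it reports no verdict.
The state is a dict: "clock": time; "joint_positions": joint angles; "joint_vel": joint speeds; "tau": joint torques, N m; "tool_pos": TCP position; "eef_rot": TCP orientation; "wrist_force": force on the tool from outside, world axes, zero at the start; "wrist_torque": the same for the moment, N m; "grip_width": finger opening in mm.
Only numpy, scipy, OpenCV 4.12 (cv2) and the standard library are available. Lean on these libraries where they do the work, as an engineer would, in place of code of your own. Each camera call takes 0.05 s, during which the arm holds its last target. There are 200 camera calls.

## Task

Get the rectangular die board ready for the press. With the fingertips, push the board flat along the table until its long edge lies flush against the jig's long rail, then push the jig's sliding stop along the rail so that the board is driven up to the fixed end stop and sits snug between the two stops, and leave everything clear. Only push, gently: do not pinch, lift or tip the board, and leave all the other things on the table where they are.

Things in the scene. Friction and masses are not known exactly. Their poses are not given: they have to be found in the camera images.
- jig: positioning jig, bare aluminium, fixed to the table. Origin on the table under the front face of its long rail; x points across the rail, away from the side where the board goes; y along the rail towards the end stop; z up. Sizes in mm, jig frame: the rail is x 0..30, y -230..190, 30 high; the board goes flush with its front face, x = 0
- end_face (a point): middle of the face of the jig's fixed end stop that the board comes to rest against, at jig x = -45, y = 150, 15 above the table. The end stop is an aluminium bar on the front side of the rail, jig x -90..30, y 150..180, 30 high
- slide_stop (a joint): travel of the sliding stop along the rail, in m, from 0 (far out) to 0.210, growing towards the end stop (jig +y). Its inner face, which meets the board, is at jig y = value - 0.160, its outer face at value - 0.200. With the board snug against the end stop it reads 0.190. It cannot lift or turn, takes about 2 N to slide (more while driving the board) and stays where it is left
- slide_outer (a point): centre of the sliding stop's outer face (turned away from the end stop), where it is pushed; 24 above the table, at jig x = -32. The stop is a dark steel block in front of the rail, 60 deep (jig x -62..-2), 40 long, from 3 to 45 above the table, with a 12 thick plate at its top reaching back over the rail
- die_board: rectangular plywood die board, 75 (x) by 120 (y) by 18 thick, a leaf-shaped steel rule 6 high on top, 0.18 to 0.35 kg, loose on the table in front of the rail, between the stops. Origin: centre of its underside; z up; x within 20 degrees of jig x. Home is jig x = -37.5, y = 90. Fingers must not load board or jig with over 40 N
- round_die_c (a point): a round plywood die board, diameter 84, 18 thick, with a hexagonal steel rule 6 high on top; this point is the centre of the plywood. Leave it alone
- cup_c (a point): an upright cardboard cup, rim diameter 72, 85 high; this point is on its axis half-way up. Leave it alone
- thread_c (a point): a spool of black thread standing upright, diameter 40, 52 high; this point is its centre. Leave it alone
- pins_c (a point): a pincushion in a blue round holder, diameter 66, 32 high; this point is its centre. Leave it alone
- weight_c (a point): a steel pattern weight, a disc of diameter 64 with a knob, 48 high overall; this point is on its axis 20 above the table. Leave it alone
- bottle_c (a point): a drinking bottle standing upright, diameter 68, 210 high; this point is on its axis 100 above the table. Leave it alone
- phone_c (a point): a phone lying flat, 148 x 72 x 8; this point is its centre. Leave it alone
Not all that is in view belongs to the job. Leave any orange, pink or red look-alike of the die_board alone.

How it is judged (in metres and radians):
On the way, in this order (a step that is already met when the one before it is completed fails the run):
1. the die board lies flush against the long rail (x of die_board in the frame of jig above -0.0415 m and angle between the x axis of die_board and the x axis of jig, either way round below 0.035 rad), for 0.2 s.
2. the sliding stop has brought the board up to the end stop, still flush with the rail (all of step 1 and y of die_board in the frame of jig above 0.086 m and value of joint slide_stop above 0.186 m), for 0.2 s.
At the end, for the whole second after the job is handed in: the board lies flat, within 4 mm of the rail and 2 degrees of its direction, within 4 mm of the end stop, with the sliding stop pushed home against it (slide value over 0.186), everything at rest (all of step 2 and height (world z) of die_board below 0.004 m and angle between die_board's own z axis and vertical below 0.03 rad and linear speed of die_board below 0.01 m/s); the robot touches nothing.
It fails at once if the die board is lifted or tipped (height (world z) of die_board above 0.01 m or angle between die_board's own z axis and vertical above 0.15 rad).
It fails at once if the fingers pinch or press the board or the jig with more than 40 N (contact force between the fingers and die_board above 40 N or contact force between the fingers and jig above 40 N).
It fails at once if another thing on the table is disturbed (moved more than 15 mm) (distance of any of round_die_c, cup_c, thread_c, pins_c, weight_c, bottle_c, phone_c from where it was at the start of the episode above 0.015 m).
It also fails if it takes over 61 s, if anything falls off the work surface, if the arm or the gripper's body presses on something with over 40 N, if the wrist force passes 120 N, or if a joint passes its speed limit or range.

## Working session

There is one attempt and no reset: what is moved stays moved. The work goes in short steps, Python scripts to look and compute and a tool call to move; the robot and the scene stay as the last step left them, time stands still between calls to the robot, and variables do not carry over. Pictures are saved under pics/ and viewed, about 8 in all and at most 12, crops included, and the job is handed in when it is done.

Besides the shell and the picture viewer there is one more tool, called after ">>>" as a command line: name --pt "numbers of a row" for each row, then --argument value for the rest. step_arm: Moves the arm, as the interface text tells. Its arguments: {"type":"object","properties":{"rows":{"type":"array"},"claw":{"type":"number"},"squeeze":{"type":"number"}},"required":["rows"]}

```bash
mkdir -p pics; cat > h.py <<'E'
import numpy as np, cv2
from station import sensors, eyes, env
def cam(n,save=None):
    c=eyes.read_camera(n)
    if save: cv2.imwrite('pics/'+save,c['image'][:,:,::-1])
    return c
def ray(c,u,v,z):
    K=np.array(c['camera_matrix']);T=np.array(c['T'])
    d=T[:3,:3]@np.linalg.solve(K,[u,v,1.]);o=T[:3,3]
    return o+d*(z-o[2])/d[2]
def proj(c,p):
    K=np.array(c['camera_matrix']);T=np.array(c['T'])
    q=K@(T[:3,:3].T@(np.array(p,float)-T[:3,3]));return q[:2]/q[2]
E
python3 - <<'E'
from h import *
import pickle
a=cam('top','top1.png');b=cam('scene','sc1.png')
pickle.dump((a,b),open('c1.pkl','wb'))
print(a['T'],b['T'],sensors.read_state())
E
```

```text
[[-1.52735163e-02 -9.94542419e-01  1.03208995e-01  4.71791508e+02]
 [-9.99656529e-01  1.73869981e-02  1.96091132e-02 -5.94810587e+01]
 [-2.12965895e-02 -1.02874045e-01 -9.94466383e-01  1.19969522e+03]
 [ 0.00000000e+00  0.00000000e+00  0.00000000e+00  1.00000000e+00]] [[ 2.99794529e-01  7.30807771e-01 -6.13223648e-01  1.23225534e+03]
 [ 9.54003785e-01 -2.29564558e-01  1.92813100e-01 -2.52835671e+02]
 [ 1.34896282e-04 -6.42821994e-01 -7.66015578e-01  9.31951816e+02]
 [ 0.00000000e+00  0.00000000e+00  0.00000000e+00  1.00000000e+00]] {'clock': 0.1, 'joint_positions': array([-1.15493635e+00,  2.64642571e-01,  1.60519142e+00, -1.55895598e-05,
        1.27372500e+00, -3.68917827e-02]), 'joint_vel': array([-0.00021213, -0.00083003, -0.00214757, -0.00060518,  0.00127324,
        0.0004314 ]), 'tau': array([ 1.52273028e-04, -5.03619182e+01, -3.58072114e+01,  7.30734877e-02,
        2.33810552e-02, -6.74840135e-05]), 'tool_pos': array([ 294.99684089, -606.37027449,  211.66117113]), 'eef_rot': array([-3.13962710e+00, -5.76377932e-05,  4.52756278e-01]), 'wrist_force': array([ 0.92393016,  0.26333726, -0.19619796]), 'wrist_torque': array([ 0.01905239, -0.02404687, -0.0180778 ]), 'grip_width': 88.07734028947122}
```

View pics/top1.png

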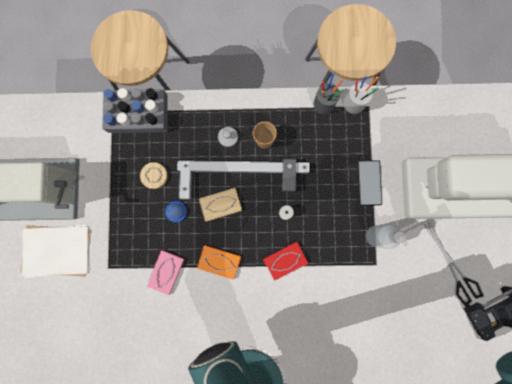

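View pics/sc1.png

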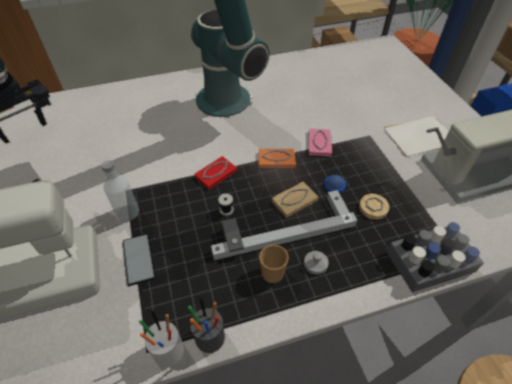

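The top view shows the jig rail running from (178,166) to (310,168). The end stop is at (185,185) and the dark slide at (289,175).

Candidates for the die board:
- **Tan rectangle (220,205):** plain plywood with a leaf rule, lying between the stops. This is my choice.
- **Orange (219,262), red (286,261) and pink (166,272):** look-alikes.
- **Round die (153,176):** wrong shape.

I'll check the choice in a crop and measure.

```bash
python3 - <<'E'
from h import *
import pickle
a,b=pickle.load(open('c1.pkl','rb'))
im=a['image'];cr=im[115:240,140:330,::-1]
cv2.imwrite('pics/crop1.png',cv2.resize(cr,None,fx=4,fy=4,interpolation=cv2.INTER_CUBIC))
hsv=cv2.cvtColor(im,cv2.COLOR_RGB2HSV)
for (u,v) in [(220,196),(210,208),(250,167),(186,190),(289,180)]: print((u,v),hsv[v,u],im[v,u])
m=cv2.inRange(hsv,(10,50,90),(25,200,255));m[:185]=0;m[228:]=0;m[:,:195]=0;m[:,248:]=0
c=max(cv2.findContours(m,cv2.RETR_EXTERNAL,cv2.CHAIN_APPROX_NONE)[0],key=cv2.contourArea)
w=np.array([ray(a,u+0,v+0,18)[:2] for u,v in c[:,0]],np.float32)
print('board top',cv2.minAreaRect(w))
hull=cv2.convexHull(c);r=cv2.minAreaRect(c);print(r)
# rail: light grey
g=cv2.inRange(hsv,(0,0,130),(179,60,255));g[:150]=0;g[205:]=0;g[:,:172]=0;g[:,318:]=0
cc=sorted(cv2.findContours(g,cv2.RETR_EXTERNAL,cv2.CHAIN_APPROX_NONE)[0],key=cv2.contourArea)[-3:]
for c in cc:
    print(cv2.boundingRect(c),cv2.contourArea(c))
for n,(u,v,z) in dict(thread=(286.5,212,52),pins=(176,211,32),slide=(289,175,45)).items(): print(n,ray(a,u,v,z))
E
```

```text
(220, 196) [ 17  64 179] [179 160 134]
(210, 208) [ 18  79 197] [197 173 136]
(250, 167) [ 98   5 204] [200 203 204]
(186, 190) [105   5 188] [184 186 188]
(289, 180) [110   8  98] [95 96 98]
board top ((559.165771484375, 81.03271484375), (80.2748794555664, 125.77734375), 15.769909858703613)
((219.83119201660156, 204.2783966064453), (25.0, 39.439998626708984), 73.73979187011719)
(287, 164, 5, 5) 13.5
(296, 163, 13, 10) 103.0
(177, 161, 107, 38) 1186.0
thread [ 528.96353435 -129.02548852   52.        ]
pins [538.81948555 218.18202367  32.        ]
slide [ 645.132602   -140.01349317   45.        ]
```

View pics/crop1.png

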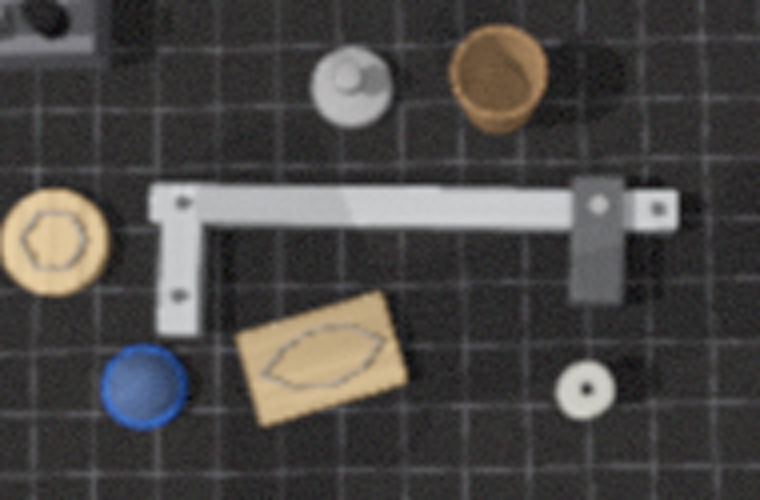

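The crop confirms it: the tan board with the leaf rule is centred at crop (320,358). Pins at (145,387) and thread at (586,390) are nearby. Next I'll fit the rail edge and the board edges to sub-pixel accuracy.

```bash
cat > fit.py <<'E'
from h import *
def edge_pts(gray,us,v0,v1,thr,axis=0):
    out=[]
    for u in us:
        col=gray[v0:v1,u] if axis==0 else gray[u,v0:v1]
        s=np.where((col[:-1]>thr)!=(col[1:]>thr))[0]
        if len(s)==0: continue
        i=s[-1] ; f=(col[i]-thr)/(col[i]-col[i+1]); 
        out.append((u,v0+i+f) if axis==0 else (v0+i+f,u))
    return out
def jigfit(a):
    g=a['image'].astype(float).mean(2)
    P=np.array([ray(a,u,v,30)[:2] for u,v in edge_pts(g,range(194,280),166,176,110)])
    k=np.polyfit(P[:,1],P[:,0],1);r=P[:,0]-np.polyval(k,P[:,1]);ok=abs(r)<2;k=np.polyfit(P[ok,1],P[ok,0],1)
    Q=np.array([ray(a,u,v,30)[:2] for u,v in edge_pts(g,range(176,195),186,198,110,1)])
    th=np.arctan(-k[0]); ex=np.array([np.cos(th),np.sin(th)]);ey=np.array([-np.sin(th),np.cos(th)])
    p0=np.array([k[1],0]); yend=np.median(Q@ey); o=(p0@ex)*ex+(yend-150)*ey
    return o,th,ex,ey,r[ok].std(),(Q@ey).std()
def board(a,box):
    hsv=cv2.cvtColor(a['image'],cv2.COLOR_RGB2HSV)
    m=cv2.inRange(hsv,(10,45,85),(25,200,255));k=np.zeros_like(m);x0,x1,y0,y1=box;k[y0:y1,x0:x1]=255;m&=k
    c=max(cv2.findContours(m,cv2.RETR_EXTERNAL,cv2.CHAIN_APPROX_NONE)[0],key=cv2.contourArea)
    w=np.array([ray(a,u,v,18)[:2] for u,v in c[:,0]],np.float32)
    return cv2.minAreaRect(w)
if __name__=='__main__':
    import pickle
    a,b=pickle.load(open('c1.pkl','rb'))
    o,th,ex,ey,s1,s2=jigfit(a);print('jig',o,np.degrees(th),s1,s2)
    (c,wh,ang)=board(a,(195,248,185,228));c=np.array(c);print('board',c,wh,ang,'jig',(c-o)@ex,(c-o)@ey)
    for n,p in dict(thread=(529,-129),pins=(539,218)).items(): q=np.array(p)-o;print(n,q@ex,q@ey)
    for n,(x,y,z) in dict(railR=(0,-230,30),railL=(30,190,30),endR=(-90,150,30),corner=(0,150,30)).items():
        p=o+x*ex+y*ey;print(n,p,proj(a,[*p,z]),proj(b,[*p,z]))
    p=ray(a,140+572/4,115+303/4,45)[:2]-o;print('slide L/R corners',p@ex,p@ey)
    p=ray(a,140+622/4,115+303/4,45)[:2]-o;print(p@ex,p@ey)
E
python3 fit.py
```

```text
jig [661.64386049  23.72886795] -2.089048446491948 0.23568519554376016 0.2805546137399778
board [559.2098999   81.03471375] (80.93124389648438, 125.67821502685547) 15.919413566589355 jig -104.4548334527535 53.5337651683622
thread -126.98832372458853 -157.4625875163988
pins -129.6440553510315 189.6713161713976
railR [ 653.25974047 -206.11826937] [309.48250835 172.7924581 ] [208.68688166 244.24744417]
railL [698.54993407 212.5090092 ] [178.25784724 161.23545085] [355.15914666 219.68792956]
endR [577.17158069 176.90991751] [189.18259996 198.73637345] [326.30663173 191.51661587]
corner [667.11176485 173.62917489] [190.29961113 170.6965783 ] [338.04278676 214.52837102]
slide L/R corners -60.542924015740496 -146.14010814564446
-59.80779403021907 -185.08078563876566
```

```bash
python3 - <<'E'
from fit import *
import pickle
a,b=pickle.load(open('c1.pkl','rb'))
o,th,ex,ey,*_=jigfit(a)
J=lambda x,y:(o+x*ex+y*ey).round(1)
for n,p in dict(pre=(-178,55),flush=(-84,55),sl0=(-35,-228),sl1=(-35,-10-17.5)).items(): print(n,p,J(*p))
for n,(u,v,z) in dict(orangeTL=(206,246,18),orangeTR=(241,254,18),cup=(265,142,0),weight=(228,137,20),bottleBase=(375,238,0)).items():
    q=ray(a,u,v,z)[:2]; print(n,q.round(),((q-o)@ex).round(),((q-o)@ey).round())
E
```

```text
pre (-178, 55) [485.8  85.2]
flush (-84, 55) [579.7  81.8]
sl0 (-35, -228) [ 618.4 -202.8]
sl1 (-35, -27.5) [625.7  -2.5]
orangeTL [427. 125.] -238.0 93.0
orangeTR [401.  15.] -260.0 -18.0
cup [763. -67.] 105.0 -87.0
weight [777.  53.] 114.0 33.0
bottleBase [ 444. -412.] -201.0 -443.0
```

>>> step_arm --pt "0 0 0.05 0 0 -1.5" --pt "0 0 0.1 0 0 -3" --pt "0 0 0.1 0 0 -4.5" --pt "0 0 0.1 0 0 -5.6" --claw 0.43

```text
clock: 0.6
tool_pos: [295.4, -607.2, 313.6]
eef_rot: [3.14, -0.001, -0.039]
wrist_force: [-0.1, -0.5, -0.3]
grip_width: 51.3
```

>>> step_arm --pt "0.02 0.05 0 0 0 0" --pt "0.035 0.11 0 0 0 0" --pt "0.05 0.17 0 0 0 0" --pt "0.065 0.23 0 0 0 0" --pt "0.08 0.29 0 0 0 0" --pt "0.1 0.35 0 0 0 0" --pt "0.115 0.405 0 0 0 0" --pt "0.13 0.46 0 0 0 0"

```text
clock: 1.6
tool_pos: [425.2, -145.0, 312.5]
eef_rot: [-3.141, 0.0, -0.036]
wrist_force: [0.0, 0.6, 0.3]
grip_width: 50.2
```

>>> step_arm --pt "0.015 0.055 0 0 0 0" --pt "0.03 0.11 0 0 0 0" --pt "0.045 0.17 0 0 0 0" --pt "0.06 0.232 0 0 0 0" --pt "0.06 0.232 0 0 0 0"

```text
clock: 2.22
tool_pos: [485.1, 88.9, 312.0]
eef_rot: [-3.141, 0.001, -0.029]
wrist_force: [0.1, -0.5, -0.2]
grip_width: 50.3
```

>>> step_arm --pt "0 0 -0.06 0 0 0" --pt "0 0 -0.12 0 0 0" --pt "0 0 -0.18 0 0 0" --pt "0 0 -0.22 0 0 0" --pt "0 0 -0.26 0 0 0" --pt "0 0 -0.26 0 0 0"

```text
clock: 2.98
tool_pos: [481.2, 83.4, 49.4]
eef_rot: [3.14, 0.009, -0.037]
wrist_force: [-0.5, 0.5, 0.3]
grip_width: 50.3
```

```bash
python3 - <<'E'
from h import *
cam('scene','sc2.png'); cv2.imwrite('pics/sc2c.png',cv2.resize(cv2.imread('pics/sc2.png')[100:300,180:440],None,fx=3,fy=3))
s=sensors.read_state();print(s['tool_pos'],s['eef_rot'],s['wrist_force'])
E
```

```text
[483.66149657  83.91636761  51.72516641] [ 3.14073748  0.00388014 -0.03692085] [-0.65405584 -0.43408535  0.87733151]
```

View pics/sc2c.png

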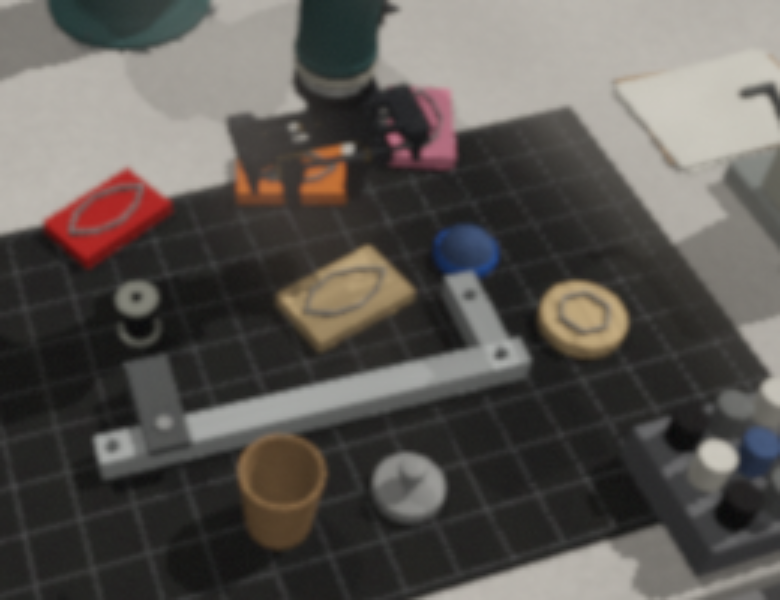

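The fingers hang behind the board at crop (255,185) and (295,190), clear of the orange piece. Now I lower them.

>>> step_arm --pt "0 0 -0.025 0 0 0" --pt "0 0 -0.046 0 0 0" --pt "0 0 -0.046 0 0 0" --pt "0 0 -0.046 0 0 0"

```text
clock: 3.52
tool_pos: [487.1, 85.0, 8.9]
eef_rot: [-3.141, -0.003, -0.036]
wrist_force: [-0.3, 0.6, 0.2]
grip_width: 50.0
```

>>> step_arm --pt "0.007 0 0 0 0 0" --pt "0.014 0 0 0 0 0" --pt "0.021 -0.001 0 0 0 0" --pt "0.028 -0.001 0 0 0 0" --pt "0.035 -0.001 0 0 0 0" --pt "0.042 -0.001 0 0 0 0" --pt "0.049 -0.002 0 0 0 0" --pt "0.056 -0.002 0 0 0 0"

```text
clock: 4.53
tool_pos: [541.7, 83.0, 6.7]
eef_rot: [-3.142, 0.0, -0.036]
wrist_force: [-0.5, 0.4, 0.6]
grip_width: 50.4
```

>>> step_arm --pt "0.005 0 0 0 0 0" --pt "0.01 0 0 0 0 0" --pt "0.015 0 0 0 0 0" --pt "0.02 -0.001 0 0 0 0" --pt "0.024 -0.001 0 0 0 0" --pt "0.028 -0.001 0 0 0 0" --pt "0.03 -0.001 0 0 0 0" --pt "0.032 -0.001 0 0 0 0"

```text
clock: 5.52
tool_pos: [573.3, 82.0, 6.8]
eef_rot: [-3.142, 0.0, -0.036]
wrist_force: [-0.2, 0.3, 0.4]
grip_width: 50.3
```

```bash
python3 - <<'E'
from h import *
cam('scene','sc3.png'); cv2.imwrite('pics/sc3c.png',cv2.resize(cv2.imread('pics/sc3.png')[150:270,200:380],None,fx=4,fy=4))
s=sensors.read_state();print(s['tool_pos'],s['eef_rot'],s['wrist_force'])
E
```

```text
[573.59544906  82.04058783   6.81806181] [-3.14155575e+00 -1.92485485e-04 -3.59050356e-02] [ 0.48756433 -0.13114116 -0.28254851]
```

View pics/sc3c.png

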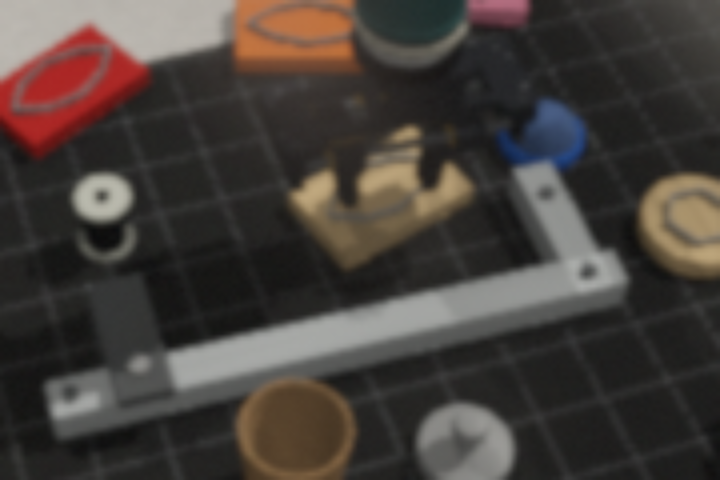

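The fingers, with tips at crop (348,203) and (430,187), seem to hover over an unmoved board. They are not pushing it, so the open tips must sit higher than the TCP. I'll measure that.

```bash
python3 - <<'E'
from fit import *
b=cam('scene');a=cam('top','top3.png')
s=sensors.read_state();t=s['tool_pos'];print(t,s['wrist_force'])
ey=np.array([np.sin(.036),np.cos(.036)])
for sg in (-1,1):
  for z in (5,15,20,25,30,40): print(sg,z,((proj(b,[*(t[:2]+sg*34*ey),z])-[200,150])*4).round())
hsv=cv2.cvtColor(b['image'],cv2.COLOR_RGB2HSV)
import pickle
b0=pickle.load(open('c1.pkl','rb'))[1]
for n,c in(('before',b0),('now',b)):
    h=cv2.cvtColor(c['image'],cv2.COLOR_RGB2HSV);m=cv2.inRange(h,(10,45,85),(25,200,255));k=m*0;k[178:222,265:325]=255;m&=k
    ys,xs=np.nonzero(m);print(n,xs.min(),xs.max(),ys.min(),ys.max())
E
```

```text
[573.3035985   82.02445568   6.79753016] [-0.76747176  0.15042965  0.55679606]
-1 5 [342. 221.]
-1 15 [342. 213.]
-1 20 [343. 209.]
-1 25 [343. 205.]
-1 30 [344. 201.]
-1 40 [344. 192.]
1 5 [426. 203.]
1 15 [427. 195.]
1 20 [428. 190.]
1 25 [429. 186.]
1 30 [429. 182.]
1 40 [431. 174.]
before 272 317 181 215
now 272 318 181 215
```

The open tips are about 18 mm higher than the TCP and the board hasn't moved. I'll raise, shut the fingers so the tips meet the TCP, back off, and push with the shut fingers.

>>> step_arm --pt "0 0 0.03 0 0 0" --pt "0 0 0.06 0 0 0" --pt "-0.04 0.002 0.06 0 0 0" --pt "-0.087 0.003 0.06 0 0 0" --pt "-0.087 0.003 0.06 0 0 0" --pt "-0.087 0.003 0.06 0 0 0" --pt "-0.087 0.003 0.06 0 0 0" --claw 1 --squeeze 5

```text
clock: 6.55
tool_pos: [488.1, 85.1, 67.4]
eef_rot: [-3.141, -0.002, -0.036]
wrist_force: [0.2, -0.4, -0.5]
grip_width: 0.2
```

>>> step_arm --pt "0 0 -0.03 0 0 0" --pt "0 0 -0.05 0 0 0" --pt "0 0 -0.058 0 0 0" --pt "0 0 -0.058 0 0 0" --pt "0 0 -0.058 0 0 0"

```text
clock: 7.18
tool_pos: [487.5, 85.1, 9.6]
eef_rot: [-3.141, -0.002, -0.036]
wrist_force: [-0.4, -0.1, 1.0]
grip_width: 0.3
```

```bash
python3 - <<'E'
from h import *
cam('scene','sc4.png'); cv2.imwrite('pics/sc4c.png',cv2.resize(cv2.imread('pics/sc4.png')[130:250,220:380],None,fx=4,fy=4))
s=sensors.read_state();print(s['tool_pos'],s['eef_rot'],s['wrist_force'],s['grip_width'])
E
```

```text
[487.39844364  85.14799593   9.72035846] [-3.14130096e+00 -1.76565557e-03 -3.58970135e-02] [-0.9600731  -0.30668392 -0.18364797] 0.6275272253506061
```

View pics/sc4c.png

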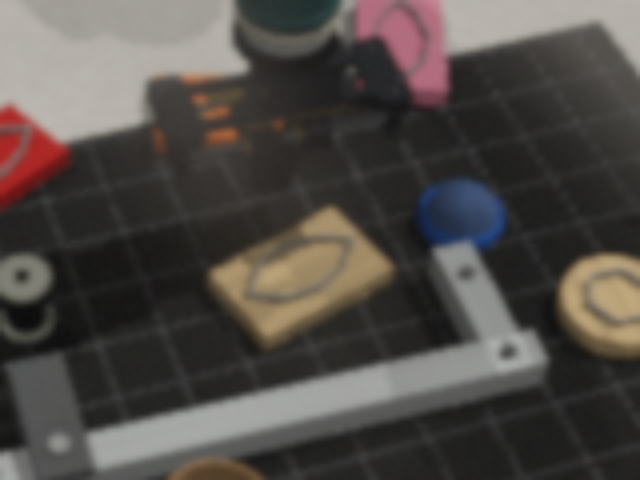

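>>> step_arm --pt "0.005 0.008 -0.002 0 0 0" --pt "0.012 0.008 -0.002 0 0 0" --pt "0.018 0.007 -0.002 0 0 0" --pt "0.024 0.007 -0.002 0 0 0" --pt "0.03 0.007 -0.002 0 0 0" --pt "0.035 0.007 -0.002 0 0 0" --pt "0.04 0.007 -0.002 0 0 0" --pt "0.044 0.006 -0.002 0 0 0"

```text
clock: 8.22
tool_pos: [530.6, 91.0, 6.8]
eef_rot: [3.142, -0.0, -0.036]
wrist_force: [-0.2, -0.8, 0.4]
grip_width: 0.8
```

```bash
python3 - <<'E'
from h import *
cam('scene','sc5.png'); cv2.imwrite('pics/sc5c.png',cv2.resize(cv2.imread('pics/sc5.png')[150:250,240:360],None,fx=4,fy=4))
s=sensors.read_state();print(s['tool_pos'],s['eef_rot'],s['wrist_force'],s['grip_width'])
E
```

```text
[531.1941193   90.92034014   6.91847128] [-3.14155620e+00 -7.21392498e-04 -3.59464195e-02] [ 0.29758049 -0.33194889  0.39778148] 0.6556191062087352
```

View pics/sc5c.png

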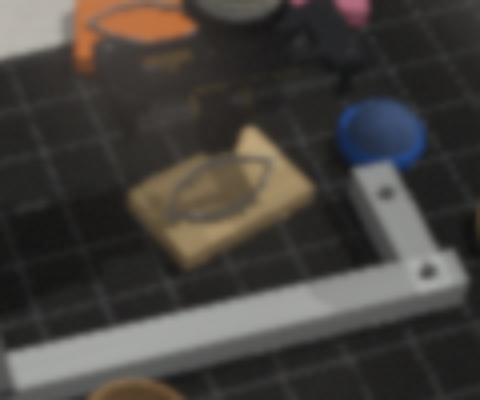

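The finger, at crop (225,140), has reached the back edge. The board, with corners at crop (130,200), (185,265) and (315,185), looks barely moved, so I'll check numerically.

```bash
cat > bs.py <<'E'
from fit import *
def bscene(b,z=18):
    h=cv2.cvtColor(b['image'],cv2.COLOR_RGB2HSV);m=cv2.inRange(h,(10,45,60),(25,200,255));k=m*0;k[170:245,255:350]=255;m&=k
    m=cv2.morphologyEx(m,cv2.MORPH_CLOSE,np.ones((5,5)))
    c=max(cv2.findContours(m,cv2.RETR_EXTERNAL,cv2.CHAIN_APPROX_NONE)[0],key=cv2.contourArea)
    q=cv2.approxPolyDP(cv2.convexHull(c),2.5,True)[:,0]
    return q
if __name__=='__main__':
    import pickle
    a0,b0=pickle.load(open('c1.pkl','rb'));o,th,ex,ey,*_=jigfit(a0)
    b=cam('scene');t=sensors.read_state()['tool_pos'];print('tcp',t,(t[:2]-o)@ex,(t[:2]-o)@ey,proj(b,t))
    for c in(b0,b):
        for q in bscene(c): w=ray(c,*q.astype(float),18)[:2]-o;print(q,(w@ex).round(1),(w@ey).round(1))
        print()
E
python3 bs.py
```

```text
tcp [530.82013742  90.95360975   6.88199439] -133.18729801811796 62.41118549957596 [293.7920067  191.72818275]
[304 181] -157.8 103.9
[316 193] -101.8 122.7
[317 200] -75.2 115.7
[285 216] -43.8 3.7
[272 197] -122.4 -12.1

[304 181] -157.8 103.9
[318 199] -78.0 120.0
[285 216] -43.8 3.7
[273 203] -99.3 -16.0
[272 197] -122.4 -12.1
```

The board is unmoved, and the tip shows about 18 mm above where the reported TCP projects. The real tips are therefore higher than reported. I'll back off and lower step by step, watching the force and the picture.

>>> step_arm --pt "0 0 0.008 0 0 0" --pt "-0.022 0 0.008 0 0 0" --pt "-0.044 0 0.008 0 0 0" --pt "-0.044 0 0 0 0 0" --pt "-0.044 0 -0.004 0 0 0" --pt "-0.044 0 -0.008 0 0 0" --pt "-0.044 0 -0.008 0 0 0"

```text
clock: 9.2
tool_pos: [486.6, 91.0, -1.6]
eef_rot: [3.142, 0.001, -0.036]
wrist_force: [0.4, -0.3, 0.5]
grip_width: 0.4
```

```bash
python3 - <<'E'
from h import *
c=cam('wrist','w6.png');b=cam('scene')
s=sensors.read_state();t=s['tool_pos'];print(t,s['wrist_force'],proj(c,t),proj(b,t))
w=c['image'][:,:,::-1];w=np.clip(w.astype(float)*1.6,0,255).astype(np.uint8)
g=b['image'][130:226,240:340,::-1];g=np.clip(g.astype(float)*2.2,0,255).astype(np.uint8)
g=cv2.resize(g,(400,384));cv2.imwrite('pics/m6.png',cv2.resize(np.hstack([w,g]),(800,337)))
E
```

```text
[486.65320459  91.02286333  -1.29833758] [-0.72719762  0.75971359  0.34649208] [251.50286586 221.78256751] [288.6586171  183.25494445]
```

View pics/m6.png

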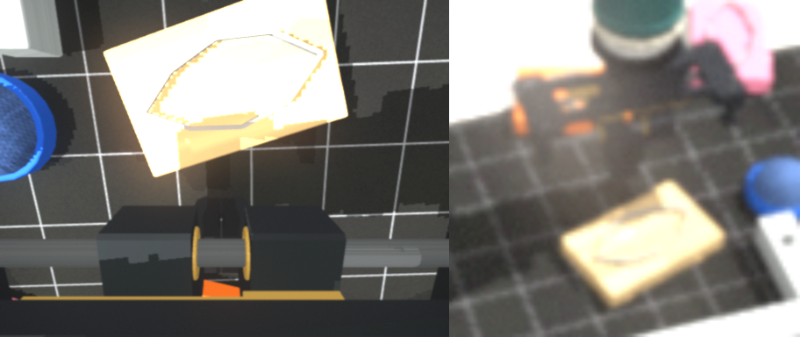

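The wrist view shows the shut tips at (222,195), behind the board's lower-left edge, still with no table contact at a reported z of -1.3. I'll lower further and gently.

>>> step_arm --pt "0 0 -0.003 0 0 0" --pt "0 0 -0.003 0 0 0" --pt "0 0 -0.006 0 0 0" --pt "0 0 -0.006 0 0 0"

```text
clock: 9.8
tool_pos: [486.0, 91.0, -7.5]
eef_rot: [3.142, 0.001, -0.036]
wrist_force: [0.4, -0.3, -0.2]
grip_width: 0.1
```

>>> step_arm --pt "0 0 -0.002 0 0 0" --pt "0 0 -0.004 0 0 0" --pt "0 0 -0.004 0 0 0"

```text
clock: 10.18
tool_pos: [486.1, 91.0, -11.4]
eef_rot: [3.142, 0.0, -0.036]
wrist_force: [0.2, 0.1, 0.5]
grip_width: 0.5
```

>>> step_arm --pt "0.006 0 0 0 0 0" --pt "0.012 0 0 0 0 0" --pt "0.018 -0.001 0 0 0 0" --pt "0.024 -0.001 0 0 0 0" --pt "0.029 -0.001 0 0 0 0" --pt "0.034 -0.001 0 0 0 0" --pt "0.039 -0.001 0 0 0 0" --pt "0.044 -0.002 0 0 0 0"

```text
clock: 11.18
tool_pos: [530.7, 89.1, -11.3]
eef_rot: [-3.142, -0.0, -0.036]
wrist_force: [-1.7, 0.1, 1.0]
grip_width: 0.5
```

```bash
python3 bs.py
```

```text
tcp [531.63923712  88.9525507  -11.04606622] -132.2957987086941 60.44131478140512 [292.86467185 195.71488477]
[304 181] -157.8 103.9
[316 193] -101.8 122.7
[317 200] -75.2 115.7
[285 216] -43.8 3.7
[272 197] -122.4 -12.1

[307 187] -131.9 104.4
[319 202] -66.4 118.7
[319 207] -48.6 111.7
[285 222] -23.4 -2.9
[274 208] -80.5 -18.6
[273 201] -106.7 -13.7
```

>>> step_arm --pt "0.005 0 0 0 0 0" --pt "0.01 0 0 0 0 0" --pt "0.015 -0.001 0 0 0 0" --pt "0.02 -0.001 0 0 0 0" --pt "0.025 -0.001 0 0 0 0" --pt "0.029 -0.001 0 0 0 0" --pt "0.033 -0.001 0 0 0 0" --pt "0.036 -0.001 0 0 0 0"

```text
clock: 12.22
tool_pos: [566.5, 88.0, -11.2]
eef_rot: [3.142, 0.0, -0.036]
wrist_force: [-2.7, 0.0, 0.5]
grip_width: 0.2
```

```bash
python3 bs.py|tail -8|head -8; python3 bs.py | grep tcp; python3 - <<'E'
from h import *
b=cam('scene');cv2.imwrite('pics/sc7.png',cv2.resize(b['image'][150:260,230:370,::-1],None,fx=5,fy=5,interpolation=cv2.INTER_CUBIC))
E
```

```text
[272 197] -122.4 -12.1

[313 199] -82.0 105.4
[319 219] -7.4 95.6
[280 227] -10.6 -22.2
[273 208] -81.3 -21.5
[275 205] -90.5 -12.4

tcp [566.86779792  87.96398158 -11.17329418] -97.0546155204011 60.737578697322505 [296.64345919 204.2324243 ]
```

View pics/sc7.png

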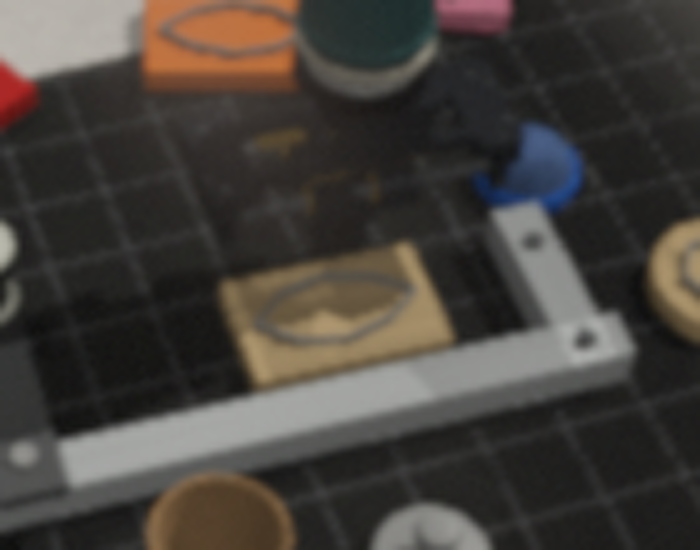

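The board is nearly parallel, with its front edge about 10 mm from the rail. I'll push the rest slowly.

>>> step_arm --pt "0.003 0 0 0 0 0" --pt "0.006 0 0 0 0 0" --pt "0.009 0 0 0 0 0" --pt "0.011 0 0 0 0 0"

```text
clock: 12.88
tool_pos: [577.5, 88.0, -11.2]
eef_rot: [-3.142, -0.0, -0.036]
wrist_force: [-2.3, 0.5, 1.5]
grip_width: 0.5
```

>>> step_arm --pt "0.001 0 0 0 0 0" --pt "0.002 0 0 0 0 0" --pt "0.002 0 0 0 0 0"

```text
clock: 13.25
tool_pos: [579.4, 88.0, -11.2]
eef_rot: [-3.142, -0.0, -0.036]
wrist_force: [-1.9, 0.3, 0.5]
grip_width: 0.9
```

>>> step_arm --pt "0.001 0 0 0 0 0" --pt "0.001 0 0 0 0 0"

```text
clock: 13.5
tool_pos: [579.6, 88.0, -11.3]
eef_rot: [3.141, 0.001, -0.036]
wrist_force: [-4.6, 0.2, 2.4]
grip_width: 0.8
```

>>> step_arm --pt "0.001 0 0 0 0 0" --pt "0.001 0 0 0 0 0"

```text
clock: 13.75
tool_pos: [579.8, 88.0, -11.4]
eef_rot: [3.141, 0.003, -0.036]
wrist_force: [-6.5, 0.3, 5.1]
grip_width: 0.9
```

>>> step_arm --pt "0.001 0 0 0 0 0" --pt "0.001 0 0 0 0 0"

```text
clock: 14.0
tool_pos: [579.9, 87.9, -11.5]
eef_rot: [3.141, 0.005, -0.036]
wrist_force: [-8.8, 0.2, 5.9]
grip_width: 0.2
```

It stalled at the expected flush position (579.8) with the force rising to about 9 N. Backing off and moving to the slide's outer side.

>>> step_arm --pt "-0.02 0 0 0 0 0" --pt "-0.035 0 0.02 0 0 0" --pt "-0.035 0 0.08 0 0 0" --pt "-0.03 -0.03 0.13 0 0 0" --pt "-0.02 -0.09 0.13 0 0 0" --pt "-0.01 -0.15 0.13 0 0 0" --pt "0.01 -0.21 0.13 0 0 0" --pt "0.025 -0.26 0.13 0 0 0"

```text
clock: 15.0
tool_pos: [609.4, -175.1, 119.8]
eef_rot: [3.14, -0.004, -0.037]
wrist_force: [-0.2, 0.5, 0.5]
grip_width: 0.2
```

>>> step_arm --pt "0.01 -0.035 0 0 0 0" --pt "0.01 -0.035 0 0 0 0"

```text
clock: 15.25
tool_pos: [619.0, -210.4, 119.3]
eef_rot: [3.14, -0.003, -0.039]
wrist_force: [0.1, 0.4, -0.6]
grip_width: 0.1
```

```bash
cat > chk.py <<'E'
from fit import *
import pickle,sys
a0,b0=pickle.load(open('c1.pkl','rb'));o,th,ex,ey,*_=jigfit(a0)
a=cam('top');b=cam('scene');s=sensors.read_state();t=s['tool_pos']
print('tcp jig',(t[:2]-o)@ex,(t[:2]-o)@ey,t[2],s['wrist_force'])
(c,wh,ang)=board(a,(180,285,168,215));print('board',((np.array(c)-o)@ex),((np.array(c)-o)@ey),wh,ang-np.degrees(th))
f=sys.argv[1]
A=cv2.resize(a['image'][140:220,165:325,::-1],(640,320),interpolation=cv2.INTER_CUBIC);B=cv2.resize(b['image'][140:280,180:400,::-1],(440,280))
P=np.zeros((600,640,3),np.uint8);P[:320]=A;P[320:,:440]=B
cv2.imwrite(f,P)
E
python3 chk.py pics/k1.png
```

```text
tcp jig -35.44070576746876 -232.42139664843137 118.81087731637821 [-0.57797041 -0.09072727 -0.96435402]
board -38.52540593465947 39.40408193753532 (126.51055145263672, 80.84990692138672) 87.61119657881616
```

View pics/k1.png

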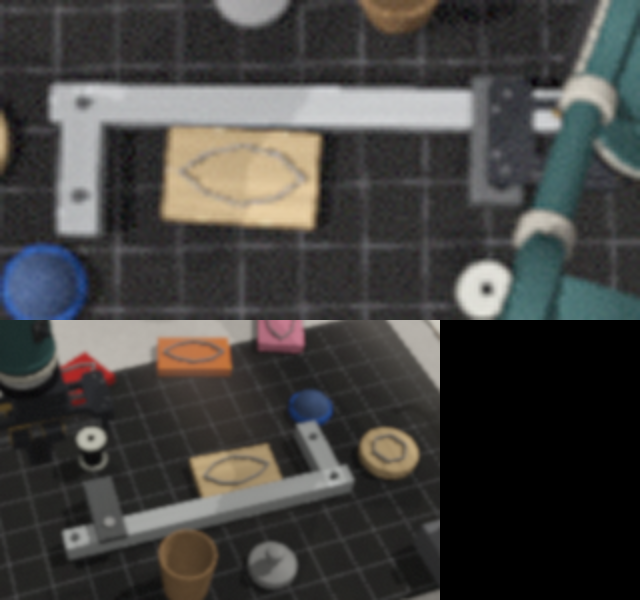

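The top view shows the board against the rail, but by its lower edge, crop (162,222)→(315,229), it is still about 2° off, with the right end (y−) slightly away. I'll push once more to the right of centre to seat it.

>>> step_arm --pt "-0.02 0.055 0 0 0 0" --pt "-0.04 0.11 0 0 0 0" --pt "-0.055 0.165 0 0 0 0" --pt "-0.066 0.22 0 0 0 0" --pt "-0.066 0.263 0 0 0 0" --pt "-0.066 0.263 -0.06 0 0 0" --pt "-0.066 0.263 -0.11 0 0 0" --pt "-0.066 0.263 -0.13 0 0 0"

```text
clock: 16.35
tool_pos: [547.6, 57.7, -14.4]
eef_rot: [3.141, 0.005, -0.033]
wrist_force: [0.6, -0.6, 0.7]
grip_width: 0.4
```

>>> step_arm --pt "0 0 0 0 0 0" --pt "0.005 0 0 0 0 0" --pt "0.01 0 0 0 0 0" --pt "0.015 0 0 0 0 0" --pt "0.02 0 0 0 0 0" --pt "0.024 0 0 0 0 0" --pt "0.026 0 0 0 0 0"

```text
clock: 17.23
tool_pos: [577.0, 55.9, -11.3]
eef_rot: [3.141, 0.001, -0.036]
wrist_force: [-2.1, 0.5, 2.3]
grip_width: 0.2
```

>>> step_arm --pt "0.001 0 0 0 0 0" --pt "0.002 0 0 0 0 0" --pt "0.003 0 0 0 0 0" --pt "0.003 0 0 0 0 0"

```text
clock: 17.73
tool_pos: [578.2, 55.7, -11.6]
eef_rot: [3.141, 0.004, -0.036]
wrist_force: [-5.9, -0.9, 5.8]
grip_width: 0.4
```

>>> step_arm --pt "0.001 0 0 0 0 0" --pt "0.002 0 0 0 0 0" --pt "0.002 0 0 0 0 0"

```text
clock: 18.1
tool_pos: [579.6, 55.4, -11.8]
eef_rot: [3.14, 0.005, -0.036]
wrist_force: [-6.2, -1.9, 5.3]
grip_width: 0.8
```

>>> step_arm --pt "0.001 0 0 0 0 0" --pt "0.002 0 0 0 0 0" --pt "0.002 0 0 0 0 0"

```text
clock: 18.48
tool_pos: [580.4, 55.1, -12.0]
eef_rot: [3.14, 0.008, -0.036]
wrist_force: [-9.2, -2.7, 7.6]
grip_width: 0.1
```

>>> step_arm --pt "0.001 0 0 0 0 0" --pt "0.002 0 0 0 0 0" --pt "0.002 0 0 0 0 0"

```text
clock: 18.85
tool_pos: [580.6, 55.2, -12.3]
eef_rot: [3.14, 0.011, -0.036]
wrist_force: [-12.9, -3.1, 11.2]
grip_width: 0.6
```

It has seated and stalled. Backing off and returning to the slide side, then measuring.

>>> step_arm --pt "-0.02 0 0 0 0 0" --pt "-0.04 0 0.02 0 0 0" --pt "-0.04 0 0.08 0 0 0" --pt "-0.03 -0.03 0.13 0 0 0" --pt "-0.02 -0.09 0.13 0 0 0" --pt "-0.005 -0.15 0.13 0 0 0" --pt "0.015 -0.21 0.13 0 0 0" --pt "0.031 -0.265 0.13 0 0 0"

```text
clock: 19.85
tool_pos: [618.3, -211.3, 119.0]
eef_rot: [3.141, -0.002, -0.036]
wrist_force: [0.0, -0.6, -0.1]
grip_width: 0.3
```

```bash
python3 chk.py pics/k2.png; python3 - <<'E'
from fit import *
import pickle
a0,_=pickle.load(open('c1.pkl','rb'));o,th,ex,ey,*_=jigfit(a0)
a=cam('top');g=a['image'].astype(float).mean(2)
P=edge_pts(g,range(209,243),188,204,95);W=np.array([ray(a,u,v,18)[:2]-o for u,v in P]);x=W@ex;y=W@ey
k=np.polyfit(y,x,1);ok=abs(x-np.polyval(k,y))<1.5;k=np.polyfit(y[ok],x[ok],1);print('back edge jig: angle deg',np.degrees(np.arctan(-k[0])),'x at y=40',np.polyval(k,40),ok.sum(),len(ok))
t=sensors.read_state()['tool_pos'];print(t)
E
```

```text
tcp jig -33.839492547236986 -240.03014376665428 119.05290902866423 [0.94759663 0.28005195 0.33381955]
board -35.92373845197877 40.49344104320695 (125.6510238647461, 77.80319213867188) 91.09561735518335
back edge jig: angle deg -0.7112288764582095 x at y=40 -75.14436293654427 34 34
[ 618.02885562 -212.03506502  118.60462581]
```

The board is flush: back edge at jig x −75.1, angle about 0.7°. Now I descend behind the slide and push.

>>> step_arm --pt "0 0 -0.05 0 0 0" --pt "0 0 -0.09 0 0 0" --pt "0 0 -0.119 0 0 0" --pt "0 0 -0.119 0 0 0"

```text
clock: 20.5
tool_pos: [614.2, -206.5, -3.4]
eef_rot: [-3.139, 0.006, -0.035]
wrist_force: [0.1, -0.0, -0.1]
grip_width: 0.7
```

>>> step_arm --pt "0 0.01 0 0 0 0" --pt "0.001 0.02 0 0 0 0" --pt "0.001 0.026 0 0 0 0" --pt "0.001 0.032 0 0 0 0" --pt "0.001 0.038 0 0 0 0" --pt "0.002 0.044 0 0 0 0" --pt "0.002 0.05 0 0 0 0" --pt "0.002 0.056 0 0 0 0"

```text
clock: 21.5
tool_pos: [619.4, -153.0, -0.1]
eef_rot: [3.141, -0.0, -0.036]
wrist_force: [-0.3, -1.7, 1.8]
grip_width: 0.5
```

>>> step_arm --pt "0 0.007 0 0 0 0" --pt "0 0.014 0 0 0 0" --pt "0.001 0.021 0 0 0 0" --pt "0.001 0.028 0 0 0 0" --pt "0.001 0.035 0 0 0 0" --pt "0.001 0.042 0 0 0 0" --pt "0.002 0.049 0 0 0 0" --pt "0.002 0.056 0 0 0 0"

```text
clock: 22.5
tool_pos: [621.3, -96.5, -0.2]
eef_rot: [-3.142, 0.0, -0.036]
wrist_force: [-0.0, -1.0, 1.4]
grip_width: 0.5
```

>>> step_arm --pt "0 0.006 0 0 0 0" --pt "0 0.012 0 0 0 0" --pt "0.001 0.018 0 0 0 0" --pt "0.001 0.024 0 0 0 0" --pt "0.001 0.029 0 0 0 0" --pt "0.001 0.034 0 0 0 0" --pt "0.002 0.039 0 0 0 0" --pt "0.002 0.044 0 0 0 0"

```text
clock: 23.5
tool_pos: [622.9, -52.6, -0.4]
eef_rot: [-3.142, 0.001, -0.036]
wrist_force: [-0.9, -2.1, 1.6]
grip_width: 0.6
```

>>> step_arm --pt "0 0.004 0 0 0 0" --pt "0 0.008 0 0 0 0" --pt "0 0.012 0 0 0 0" --pt "0.001 0.016 0 0 0 0" --pt "0.001 0.02 0 0 0 0" --pt "0.001 0.024 0 0 0 0"

```text
clock: 24.25
tool_pos: [623.7, -28.8, -0.4]
eef_rot: [3.141, 0.001, -0.036]
wrist_force: [-1.2, -4.2, 1.3]
grip_width: 0.3
```

```bash
python3 chk.py pics/k3.png
```

```text
tcp jig -35.85218987027506 -53.38119217307156 -0.41146341342428866 [-0.50895457 -2.75420912  0.64856712]
board -36.78559028858173 84.65852200843267 (71.1607666015625, 77.81037902832031) 91.01552397139429
```

View pics/k3.png

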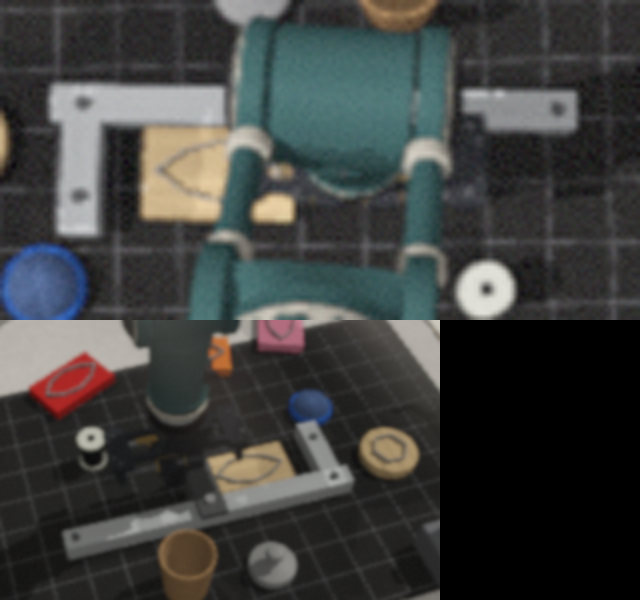

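The slide is driving the board. The board's left edge is at crop 140 against the stop face at 103, about 32 mm to go, and it stays flush.

>>> step_arm --pt "0 0.004 0 0 0 0" --pt "0 0.008 0 0 0 0" --pt "0 0.012 0 0 0 0" --pt "0.001 0.016 0 0 0 0" --pt "0.001 0.02 0 0 0 0" --pt "0.001 0.023 0 0 0 0" --pt "0.001 0.026 0 0 0 0" --pt "0.001 0.028 0 0 0 0"

```text
clock: 25.35
tool_pos: [625.1, -0.7, -0.4]
eef_rot: [-3.142, 0.0, -0.036]
wrist_force: [-2.2, -3.6, -0.8]
grip_width: 0.5
```

>>> step_arm --pt "0 0.001 0 0 0 0" --pt "0 0.002 0 0 0 0" --pt "0 0.002 0 0 0 0"

```text
clock: 25.72
tool_pos: [625.5, 1.2, -0.2]
eef_rot: [-3.141, -0.0, -0.036]
wrist_force: [-1.3, -1.4, -1.3]
grip_width: -0.1
```

>>> step_arm --pt "0 0.001 0 0 0 0" --pt "0 0.002 0 0 0 0" --pt "0 0.002 0 0 0 0"

```text
clock: 26.1
tool_pos: [625.6, 3.1, -0.1]
eef_rot: [-3.142, -0.001, -0.036]
wrist_force: [-1.0, -3.9, -2.4]
grip_width: -0.2
```

>>> step_arm --pt "0 0.001 0 0 0 0" --pt "0 0.002 0 0 0 0" --pt "0 0.002 0 0 0 0"

```text
clock: 26.48
tool_pos: [625.7, 5.2, -0.1]
eef_rot: [-3.141, -0.001, -0.036]
wrist_force: [0.0, -2.3, -1.9]
grip_width: 0.4
```

>>> step_arm --pt "0 0.001 0 0 0 0" --pt "0 0.002 0 0 0 0" --pt "0 0.002 0 0 0 0"

```text
clock: 26.85
tool_pos: [625.7, 5.7, -0.0]
eef_rot: [3.14, -0.001, -0.035]
wrist_force: [0.3, -8.0, -2.1]
grip_width: 0.4
```

>>> step_arm --pt "0 0.001 0 0 0 0" --pt "0 0.002 0 0 0 0" --pt "0 0.002 0 0 0 0"

```text
clock: 27.22
tool_pos: [625.7, 5.7, -0.0]
eef_rot: [3.137, -0.001, -0.035]
wrist_force: [0.1, -15.1, -2.1]
grip_width: 0.1
```

It stalled at 15 N, so the board is snug. I'll back away and check.

>>> step_arm --pt "0 -0.01 0 0 0 0" --pt "-0.001 -0.03 0 0 0 0" --pt "-0.002 -0.05 0.01 0 0 0" --pt "-0.002 -0.06 0.06 0 0 0" --pt "-0.005 -0.09 0.11 0 0 0" --pt "-0.01 -0.15 0.13 0 0 0" --pt "-0.01 -0.21 0.13 0 0 0" --pt "-0.01 -0.25 0.13 0 0 0"

```text
clock: 28.22
tool_pos: [615.4, -244.7, 132.0]
eef_rot: [3.14, -0.003, -0.038]
wrist_force: [0.1, 0.4, 0.3]
grip_width: 0.6
```

>>> step_arm --pt "0 0 0 0 0 0" --pt "0 0 0 0 0 0"

```text
clock: 28.48
tool_pos: [615.0, -241.1, 130.2]
eef_rot: [-3.141, -0.0, -0.037]
wrist_force: [0.4, 0.6, -0.3]
grip_width: 0.5
```

```bash
python3 chk.py pics/k4.png; python3 - <<'E'
from fit import *
import pickle
a0,_=pickle.load(open('c1.pkl','rb'));o,th,ex,ey,*_=jigfit(a0)
a=cam('top');g=a['image'].astype(float).mean(2)
P=edge_pts(g,range(195,224),188,204,95);W=np.array([ray(a,u,v,18)[:2]-o for u,v in P]);x=W@ex;y=W@ey
k=np.polyfit(y,x,1);ok=abs(x-np.polyval(k,y))<1.5;k=np.polyfit(y[ok],x[ok],1);print('angle',np.degrees(np.arctan(-k[0])),'x at 90',np.polyval(k,90),ok.sum(),len(ok))
print(sensors.read_state()['wrist_force'])
E
```

```text
tcp jig -36.79576397898895 -265.21672084432237 129.922528864491 [-0.18928882  0.60756872 -0.22408832]
board -36.91434173075374 92.0526256947038 (119.89842224121094, 77.80591583251953) 91.01548582442163
angle -0.1188479204418314 x at 90 -74.60864651264521 29 29
[ 0.24688328 -0.10188541  0.90758463]
```

View pics/k4.png

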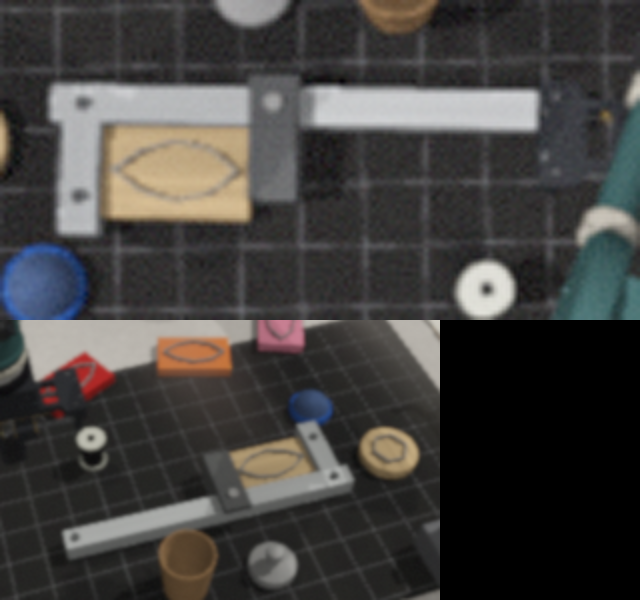

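The board sits snug between the end stop (crop 103) and the slide (crop 250), flush to the rail at 0.1°. The other things are in place and the arm is clear, so I'm handing in.

```bash
python3 -c "
from station import env
print(env.sign_off())"
```

```text
the job is handed in; nothing more can be done
None
```

The board is seated against the rail and snug between the end stop and the sliding stop, and the job is handed in. The clock was at about 28.5 s.

- **First attempts missed:** the real fingertips turned out to be about 18 mm higher than the reported tool position, so two early passes went over the board without touching it. Pushing worked once I lowered the reported height to about −11 mm.
- **Pushing to the rail:** I pushed with the shut fingers. The first push left the board roughly 2° off, so I did a second push to the right of centre, which stalled at about 13 N in the push direction (17 N at the wrist overall). That left it about 0.7° off the rail.
- **Pushing the slide:** I pushed the slide until it stalled at about 15 N, then withdrew.

**Last checks:**
- The board's back edge is at jig x ≈ −74.6 mm (−75 is flush), 0.1° off the rail.
- The slide's travel was not measured directly. From where the finger stopped, it is roughly the 0.190 expected with the board snug.
- In the last picture no gap shows between the board and either stop.
- The things in view look undisturbed, but I judged that by eye. The phone and bottle were outside that picture, though the arm did not go low near them.
- One reading disagreed: the board mask gave a centre y of 92 mm instead of 90, because the slide covers one end of the board.

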